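Put the emery sticks away in their case

ROBOT

A 6-joint arm with a two-finger parallel gripper is mounted at the origin on the work surface. World frame = base frame: x ahead of the robot, y to its left, z up, the work surface at z = 0. Lengths are in m, angles in rad, forces in N, time in s.
With the tool pointing down it reaches from about 0.275 to 0.825 m from the base axis. Payload 4.9 kg.
Tool frame: the origin (TCP) lies midway between the tips of the shut fingers; the grasp point (between the pads) lies 19 mm behind it (bot.grip_depth is the distance from the TCP to the grasp point, in m); z points along the fingers, y is the line along which they close (so a half turn about z gives the same grasp; the last joint's range is limited). The gripper opens to 85 mm and grips with 20 to 120 N. Pads are 22 mm wide; open, the fingers measure 114 mm over their backs; the gripper's body (76 mm by 85 mm) begins 54 mm behind the grasp point. The pads swing forward as they close: fully open they stand 13 mm farther back than shut.
Start: joints at [-1.262, 0.326, -0.193, 1.052, 0, 1.437], TCP at [0.236, -0.497, 0.231] pointing down, gripper open.
Joint ranges: [-2.65, 2.65], [-0.97, 1.79], [-1.3, 1.35], [-1.93, 2.1], [-1.47, 1.37], [-3.14, 3.14]. Speed limits (rad/s): [2.57, 2.57, 3.14, 3.14, 3.14, 3.14].

INTERFACE

Orientations are given as a unit quaternion [w, x, y, z].
In Python, from cell import bot gives the robot as it stands. Calls block until the motion is done:
- bot.move_pose(position, orientation): joint-space move of the TCP to a pose.
- bot.move_linear(position, speed=0.15, rotation=None, until_force=None): straight line of the TCP; rotation=None keeps the orientation; speed is the mean speed in m/s. With until_force (N) it stops when the force on the tool has changed by that much, and returns True; else False.
- bot.goto_joints(angles): joint-space move.
- bot.set_gripper(opening, grasp_force=None): opening from 0.0 (shut) to 1.0 (fully open); grasp_force is the grip in N (None keeps the last); returns when the fingers have stopped.
- bot.wait(seconds).
- bot.solve_ik(position, orientation): joint angles nearest the present ones, or None.
- bot.camera(name): name is "side" or "top"; returns the picture (400x640x3 uint8, red, green, blue); there is no depth.
- bot.calibration(name): a dict with "mtx" (3x3 intrinsics, pixels), "extrinsics" (4x4, takes a point from world to camera coordinates). Camera axes: x right, y down, z forward; pixel columns grow to the right and rows downward; lengths in m; the calibration is good to about 2 mm. A picture is of the moment at which its call begins. calibration takes no time and is no camera call.
A pose or a line that the arm cannot do raises bot.PlanningError and nothing moves.
- bot.close_job(): hands the job in; it is judged then, once.
Trained networks look in the newest picture that a camera, given by its name, has taken for a name from the list of things; names that differ only in an ending like _2 or _b are one class to them, and where a whole thing is asked for, a point or a joint stands for the part that bears it (a point fixed in the world has none). Each returns a list of dicts, best first, with "confidence" (0 to 1); they miss things now and then, are a little off and sometimes report something else, mostly with a low value. They report only what shows in the picture. A call takes as long as a camera call. They do not tell look-alikes from the thing itself.
- bot.search_frame(camera, thing): "bbox" ([left, top, width, height] in pixels, round what is visible of it).
Readings, each from a call of its own:
- bot.read_clock(): time.
- bot.read_joint_positions(): joint angles.
- bot.read_joint_vel(): joint speeds.
- bot.read_joint_efforts(): joint torques, N m.
- bot.read_position(): TCP position.
- bot.read_tool_rot(): TCP orientation.
- bot.read_ft_force(): force on the tool from outside, world axes, zero at the start.
- bot.read_moment(): the same for the moment, N m.
- bot.read_gripper_width(): opening from 0.0 (shut) to 1.0 (fully open).
- bot.read_finger_force(): force on a finger pad.
Only numpy, scipy, OpenCV 4.12 (cv2) and the standard library are available. Lean on these libraries where they do the work, as an engineer would, in place of code of your own. Each camera call takes 0.05 s, during which the arm holds its last target. There are 200 camera calls.

TASK

Put the emery sticks away: lift the cover off the stick case by its knob and set it aside, right way up and flat on the bench, then take the two sticks from the sloping stand and lay them in the case beside the one already there. All three must lie flat on the two rests, side by side, straight along the case and well inside it, so that the cover would fit over them again, with every handle at the same end as that of the stick already there. Drop nothing, and leave the pot, the fire brick, the brush and the polishing block where they are.

Things in the scene. Friction and masses are not known exactly. Their poses are not given: they have to be found in the camera images.
- case: fixed base of the stick case, under the cover: dark board 190 (x) by 184 (y) by 12 high; origin at the centre of its underside on the bench, z up. On it two pale rests, 12 wide, 158 long along y, at x = -50 and +50, tops 22 above the bench: a stick lying on them has its middle at z = 26. A rim 4 wide, 16 above the bench, leaves 166 (x) by 160 (y) inside. Sticks lie along x.
- case_handle_end (a point): where handle ends belong: the -x end of the case (x = -75), on its centre line, at the middle height of lying sticks
- lid: loose cover of the case: plain wooden box, open below, 186 (x) by 180 (y); origin at the centre of its lower edge, z up; roof top 33 above the origin. Knob on the roof: neck 16 across, head 28 across from 46 to 68 above the origin. It starts on the case's board, round the rim, 2 of play, origin 12 above the bench, hiding a stick; lift 30 or more to clear. 0.2 kg.
- lid_knob (a point): centre of the head of the lid's knob, 57 above the lid's lower edge
- stick_a: flat wooden emery stick, 150 long, 8 thick all along: grey emery-wrapped blade 24 wide from x = -13 to +75, bare handle 14 wide from x = -75 to -13. Origin at mid length, width and thickness; +x towards the blade's end, z out of a broad face. 0.03 kg. Leans on the stand, handle at the lower end.
- stick_b: flat wooden emery stick, 150 long, 8 thick all along: grey emery-wrapped blade 24 wide from x = -13 to +75, bare handle 14 wide from x = -75 to -13. Origin at mid length, width and thickness; +x towards the blade's end, z out of a broad face. 0.03 kg. Leans on the stand, handle at the upper end.
- stick_c: flat wooden emery stick, 150 long, 8 thick all along: grey emery-wrapped blade 24 wide from x = -13 to +75, bare handle 14 wide from x = -75 to -13. Origin at mid length, width and thickness; +x towards the blade's end, z out of a broad face. 0.03 kg. Lies in the case already, along the case's x, handle at its -x end, at any place across it (y within 45).
- rack: fixed sloping stand, foot 150 by 150, origin at the centre of its underside on the bench, z up. Its slope of 35 degrees rises to its +x. Sticks lie up the slope on two cross rails, 14 wide, 58 to either side of a stick's middle; between the rails nothing is within 14 beneath them. A lip at the foot of the slope stops them. Highest part 130 above the bench.
- rack_mid (a point): between the two sticks on the stand, at the height of their middles (80 above the bench); they lie 28 to 44 to either side of it along the stand's y
- jar: bystander: glazed lidded pot, one piece, 72 across and 80 high; origin at the centre of its underside
- brick: bystander: fire brick 100 (x) by 60 (y) by 50 high; origin at the centre of its underside
- hone: bystander: dark grey-green polishing block on a wooden backing, 100 (x) by 40 (y) by 30 high; origin at the centre of its underside
- brush: bystander: oval bench brush 106 (x) by 46 (y) by 37 high, bristles down; origin at the centre of its underside
- stick_a_handle_end (a point): centre of the end of stick_a's handle, at x = -75 of that stick
- stick_b_handle_end (a point): centre of the end of stick_b's handle, at x = -75 of that stick
- stick_c_handle_end (a point): centre of the end of stick_c's handle, at x = -75 of that stick
Mind the look-alikes: they are no part of the job. What is shaped like the stick_b but purple is not meant.

How it is judged:
By the outcome, as a careful person would: the job done as asked, in the order asked, and still so for the second after the job is handed in, with the robot touching nothing.
It also fails if it takes over 72 s, if anything falls off the work surface, if the arm or the gripper's body presses on something with over 40 N, if the wrist force passes 120 N, or if a joint passes its speed limit or range.

## Working session

There is one attempt and no reset: what is moved stays moved. The work goes in short steps, each a Python script; the robot and the scene stay as the last script left them, time stands still between calls to the robot, and variables do not carry over. Pictures are saved under pics/ and viewed, at most 10 in all, crops included, and the job is handed in when it is done.

```bash
mkdir -p pics; ls
python3 - <<'E'
from cell import bot
import cv2, numpy as np
np.set_printoptions(precision=4,suppress=True)
for c in ("top","side"):
    im=bot.camera(c); cv2.imwrite(f"pics/{c}0.png",im[:,:,::-1])
    k=bot.calibration(c); print(c,k["mtx"],k["extrinsics"])
    for t in ("lid","lid_knob","stick_a","rack","jar","brick","hone","brush","case"):
        print(t,[(np.round(d["bbox"]).tolist(),round(d["confidence"],2)) for d in bot.search_frame(c,t)])
print(bot.read_clock())
E
```

```text
pics
top [[380.2317   0.     319.8305]
 [  0.     380.2317 204.8087]
 [  0.       0.       1.    ]] [[ 0.0016 -0.9998 -0.0215  0.0189]
 [-0.9824  0.0025 -0.1867  0.6359]
 [ 0.1868  0.0214 -0.9822  1.1873]
 [ 0.      0.      0.      1.    ]]
lid [([365.0, 198.0, 63.0, 58.0], 0.79)]
lid_knob [([369.0, 200.0, 61.0, 59.0], 0.62), ([298.0, 185.0, 19.0, 38.0], 0.46)]
stick_a [([252.0, 205.0, 17.0, 44.0], 0.76), ([231.0, 200.0, 6.0, 39.0], 0.66), ([234.0, 163.0, 40.0, 7.0], 0.51)]
rack [([223.0, 191.0, 58.0, 67.0], 0.66)]
jar [([332.0, 195.0, 23.0, 22.0], 0.67)]
brick [([295.0, 186.0, 24.0, 34.0], 0.77), ([223.0, 189.0, 56.0, 64.0], 0.55)]
hone [([457.0, 237.0, 23.0, 30.0], 0.76)]
brush [([171.0, 227.0, 22.0, 30.0], 0.91)]
case []
side [[512.4344   0.     320.8302]
 [  0.     512.4344 206.5787]
 [  0.       0.       1.    ]] [[-0.949  -0.315  -0.0094  0.605 ]
 [-0.1854  0.5822 -0.7917  0.1986]
 [ 0.2549 -0.7496 -0.6109  1.3678]
 [ 0.      0.      0.      1.    ]]
lid [([327.0, 163.0, 74.0, 47.0], 0.66)]
lid_knob [([328.0, 163.0, 69.0, 50.0], 0.63)]
stick_a [([282.0, 261.0, 45.0, 49.0], 0.79), ([218.0, 262.0, 35.0, 36.0], 0.68), ([302.0, 242.0, 42.0, 50.0], 0.65)]
rack [([270.0, 239.0, 81.0, 93.0], 0.87), ([303.0, 242.0, 41.0, 51.0], 0.18)]
jar [([315.0, 199.0, 25.0, 26.0], 0.72)]
brick [([292.0, 222.0, 36.0, 31.0], 0.59)]
hone [([386.0, 148.0, 29.0, 19.0], 0.93)]
brush [([277.0, 356.0, 47.0, 30.0], 0.64)]
case [([337.0, 198.0, 52.0, 15.0], 0.72)]
1.0
```

Run:
```python
import cv2
t=cv2.imread("pics/top0.png")[140:290,150:500]; s=cv2.imread("pics/side0.png")[130:400,190:440]
cv2.imwrite("pics/t1.png",cv2.resize(t,(798,342),interpolation=cv2.INTER_CUBIC))
cv2.imwrite("pics/t1.png",cv2.resize(t[:, :200],(800,600),interpolation=cv2.INTER_CUBIC))
cv2.imwrite("pics/t2.png",cv2.resize(t[:, 150:],(800,600),interpolation=cv2.INTER_CUBIC))
cv2.imwrite("pics/s1.png",cv2.resize(s,(555,600),interpolation=cv2.INTER_CUBIC))
```

```text
(no output)
```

View pics/t1.png

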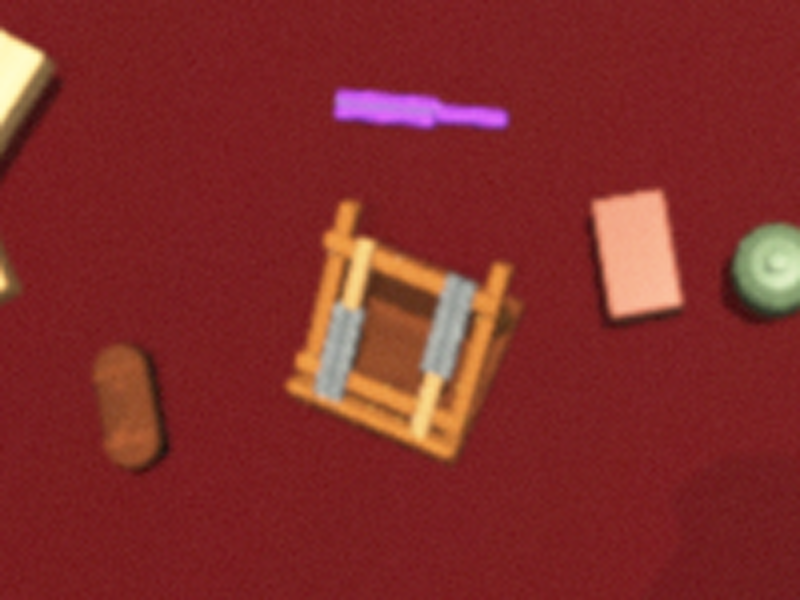

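View pics/t2.png

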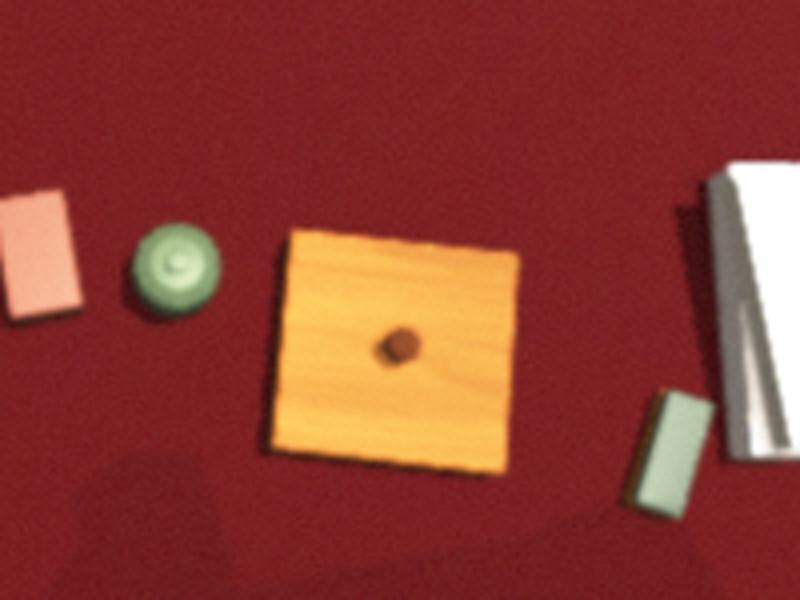

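View pics/s1.png

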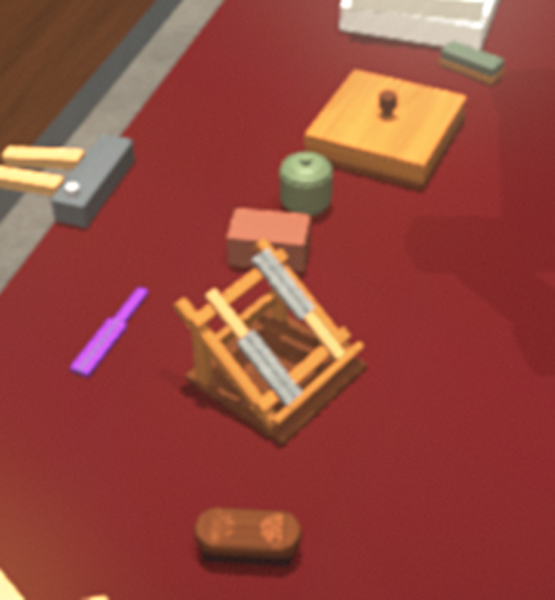

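The top view shows the lid (roof centre about px 399,228), its knob (401,226), the pot (344,207), the brick (309,203), the block (467,253) and the brush (182,242). Stick_a is the right-hand one on the stand, blade at (261,222) with its handle low. Stick_b is on the left, blade at (235,228) with its handle high. The purple decoy is at (255,167). Next I'll turn these into positions.

```bash
cat > h.py <<'E'
from cell import bot
import cv2, numpy as np
from scipy.spatial.transform import Rotation as R
np.set_printoptions(precision=4,suppress=True)
def proj(c,P):
    k=bot.calibration(c); E=k["extrinsics"]; p=(k["mtx"]@(E[:3,:3]@np.atleast_2d(P).T+E[:3,3:])).T
    return p[:,:2]/p[:,2:]
def back(c,uv,z):
    k=bot.calibration(c); E=k["extrinsics"]; uv=np.atleast_2d(uv)
    d=(E[:3,:3].T@np.linalg.inv(k["mtx"])@np.c_[uv,np.ones(len(uv))].T).T; o=-E[:3,:3].T@E[:3,3]
    return o+d*((z-o[2])/d[:,2])[:,None]
def quat(zdir,ydir):
    z=np.array(zdir,float); z/=np.linalg.norm(z); y=np.array(ydir,float); y-=z*(y@z); y/=np.linalg.norm(y)
    q=R.from_matrix(np.c_[np.cross(y,z),y,z]).as_quat(); return q[[3,0,1,2]]
def hsv(im): return cv2.cvtColor(im,cv2.COLOR_RGB2HSV)
E
python3 - <<'E'
from h import *
f=lambda cx,cy,o=150:(o+cx/4,140+cy/4)
t=lambda l,z,o=150: back("top",[f(x,y,o) for x,y in l],z)[:,:]
L=t([(290,230),(520,253),(506,473),(272,450)],.045,300)
print("lid corners",L,"centre",L.mean(0),"edges",[np.linalg.norm(L[i]-L[i-1]) for i in range(4)])
print("yaw of edges",[np.degrees(np.arctan2(*(L[a]-L[b])[[1,0]])) for a,b in((0,1),(3,2),(0,3),(1,2))])
print("knob",t([(403,345)],.069,300), back("side",[[190+388/555*250,130+100/600*270]],.069))
print("jar",t([(177,265)],.08,300),"brick",t([(637,255)],.05),"hone",t([(676,455)],.03,300),"brush",t([(128,405)],.037))
print("lookalike",t([(420,108)],.01), "box",t([(50,65),(20,290)],0.0), "whitebox",t([(730,455),(725,170)],0,300))
print("rack foot corners",t([(450,460),(290,390)],.02))
# grey blades
out={}
for c,z in(("top",None),("side",None)):
    im=cv2.imread(f"pics/{c}0.png")[:,:,::-1]; H=hsv(np.ascontiguousarray(im))
    m=((H[...,1]<45)&(H[...,2]>90)).astype(np.uint8)
    n,l,s,ce=cv2.connectedComponentsWithStats(m)
    roi=(225,200,280,250) if c=="top" else (275,235,350,320)
    for i in range(1,n):
        x,y=ce[i]
        if roi[0]<x<roi[2] and roi[1]<y<roi[3] and s[i,4]>30:
            pts=np.argwhere(l==i)[:,::-1].astype(float); w,v=np.linalg.eigh(np.cov(pts.T))
            print(c,"blade",ce[i],s[i,4],"dir",v[:,1],"len",np.sqrt(12*w[::-1]))
            for z in(.101,.0655): print("   z",z,back(c,ce[i],z))
E
```

```text
lid corners [[ 0.663  -0.1561  0.045 ]
 [ 0.6431 -0.345   0.045 ]
 [ 0.463  -0.3244  0.045 ]
 [ 0.4813 -0.1372  0.045 ]] centre [ 0.5626 -0.2407  0.045 ] edges [np.float64(0.1827013672027992), np.float64(0.1899565764693354), np.float64(0.18127594575273706), np.float64(0.1881289650953807)]
yaw of edges [np.float64(83.96920575183465), np.float64(84.40530230943563), np.float64(-5.944110108333356), np.float64(-6.522808967908866)]
knob [[ 0.5635 -0.2413  0.069 ]] [[ 0.5677 -0.2413  0.069 ]]
jar [[ 0.6272 -0.0605  0.08  ]] brick [[0.6415 0.0539 0.05  ]] hone [[ 0.4783 -0.4665  0.03  ]] brush [[0.5187 0.475  0.037 ]]
lookalike [[0.7804 0.2465 0.01  ]] box [[0.8247 0.5805 0.    ]
 [0.6216 0.5905 0.    ]] whitebox [[ 0.4801 -0.522   0.    ]
 [ 0.7242 -0.5367  0.    ]]
rack foot corners [[0.4746 0.2094 0.02  ]
 [0.5328 0.3456 0.02  ]]
top blade [261.7457 221.3295] 173 dir [-0.2561  0.9666] len [23.6186  7.2208]
   z 0.101 [[0.5755 0.201  0.101 ]]
   z 0.0655 [[0.5807 0.2072 0.0655]]
top blade [234.4564 227.3289] 149 dir [-0.2519  0.9677] len [21.608   6.9595]
   z 0.101 [[0.5565 0.2867 0.101 ]]
   z 0.0655 [[0.5611 0.2955 0.0655]]
side blade [316.8092 257.2748] 262 dir [0.623  0.7822] len [33.7348  7.8033]
   z 0.101 [[0.5801 0.2023 0.101 ]]
   z 0.0655 [[0.5927 0.1668 0.0655]]
side blade [310.7651 294.7683] 315 dir [0.6077 0.7942] len [35.1463  9.0773]
   z 0.101 [[0.5527 0.3274 0.101 ]]
   z 0.0655 [[0.5642 0.2969 0.0655]]
```

```bash
cat >> h.py <<'E'
DOWN=np.array([0,0,-1.])
YAW=np.radians(-23); S=np.radians(35)
UP=np.array([np.cos(YAW)*np.cos(S),np.sin(YAW)*np.cos(S),np.sin(S)])
N=np.array([-np.cos(YAW)*np.sin(S),-np.sin(YAW)*np.sin(S),np.cos(S)])
RY=np.array([-np.sin(YAW),np.cos(YAW),0])
MA=np.array([.578,.2016,.101])-31e-3*UP-4e-3*N
MB=np.array([.5627,.2962,.0655])+31e-3*UP-4e-3*N
LY=np.radians(84.1)
CX=np.array([np.cos(LY),np.sin(LY),0]); CY=np.array([-CX[1],CX[0],0])
KN=np.array([.565,-.2412])
E
python3 - <<'E'
from h import *
print("MA,MB",MA,MB, "sep along y",(MA-MB)@RY,"along up",(MA-MB)@UP)
print("tool",R.from_quat(np.roll(bot.read_tool_rot(),-1)).as_matrix())
im=cv2.imread("pics/top0.png"); c=proj("top",[[x,y,0] for x in(.27,.47) for y in(-.09,.13)]); print(c)
a=im[int(c[:,1].min()):int(c[:,1].max())+1,int(c[:,0].min()):int(c[:,0].max())+1].reshape(-1,3); print("free area BGR min/max/mean",a.min(0),a.max(0),a.mean(0))
for n,M,sg in(("A",MA,1),("B",MB,-1)):
  g=M+sg*8e-3*UP
  for s in(1,-1):
    for d in(-.010,.06): print(n,s,d,bot.solve_ik(g+N*d,quat(-N,s*RY)))
for p in(KN,np.array([.37,.02])):
  for s in(1,-1):
    for v in(CX,CY): print("lid",p,s,bot.solve_ik([*p,.05],quat(DOWN,s*v)))
for s in(1,-1): print("case",bot.solve_ik([*KN,.02],quat(DOWN,s*CY)),bot.solve_ik([*KN,.1],quat(DOWN,s*CY)))
E
```

```text
MA,MB [0.5567 0.2106 0.0799] [0.5882 0.2854 0.08  ] sep along y -0.08110157287071497 along up 0.00017712697997865866
tool [[ 0.9036  0.4285 -0.    ]
 [ 0.4285 -0.9036 -0.0001]
 [-0.      0.     -1.    ]]
[[353.4586 318.7745]
 [285.9131 318.508 ]
 [352.5661 256.7505]
 [286.9983 256.7205]]
free area BGR min/max/mean [ 18  18 106] [ 40  38 130] [ 31.3129  29.101  117.294 ]
A 1 -0.01 [ 0.441   0.4298 -0.7344 -0.0296 -0.4423  0.7429]
A 1 0.06 [ 0.5059  0.2979 -0.7249  0.1409 -0.4689  0.8088]
A -1 -0.01 [ 0.441   0.4298 -0.7344 -0.0296 -0.4423 -2.3987]
A -1 0.06 [ 0.5059  0.2979 -0.7249  0.1409 -0.4689 -2.3328]
B 1 -0.01 [ 0.5586  0.53   -0.5606  0.0983 -0.4891  0.8636]
B 1 0.06 [ 0.6207  0.4179 -0.5504  0.2523 -0.5114  0.9297]
B -1 -0.01 [ 0.5586  0.53   -0.5606  0.0983 -0.4891 -2.278 ]
B -1 0.06 [ 0.6207  0.4179 -0.5504  0.2523 -0.5114 -2.2119]
lid [ 0.565  -0.2412] 1 [-0.5236  0.6097 -0.2387  0.7223  0.     -0.4206]
lid [ 0.565  -0.2412] 1 [-0.5236  0.6097 -0.2387  0.7223  0.     -1.9914]
lid [ 0.565  -0.2412] -1 [-0.5236  0.6097 -0.2387  0.7223  0.      2.721 ]
lid [ 0.565  -0.2412] -1 [-0.5236  0.6097 -0.2387  0.7223  0.      1.1502]
lid [0.37 0.02] 1 [-0.146   0.2523 -0.8719  0.4466  0.     -0.043 ]
lid [0.37 0.02] 1 [-0.146   0.2523 -0.8719  0.4466  0.     -1.6138]
lid [0.37 0.02] -1 [-0.146   0.2523 -0.8719  0.4466  0.      3.0986]
lid [0.37 0.02] -1 [-0.146   0.2523 -0.8719  0.4466  0.      1.5278]
case [-0.5236  0.6477 -0.261   0.6621  0.     -1.9914] [-0.5236  0.5529 -0.1921  0.8258  0.     -1.9914]
case [-0.5236  0.6477 -0.261   0.6621  0.      1.1502] [-0.5236  0.5529 -0.1921  0.8258  0.      1.1502]
```

Run:
```python
from h import *
q=quat(DOWN,-CY); T=np.array([.37,.02])
bot.set_gripper(.75)
bot.move_pose([*KN,.14],q)
print("t",bot.read_clock())
print(bot.move_linear([*KN,.054],.12,until_force=8), bot.read_position())
bot.set_gripper(0,45); print("w",bot.read_gripper_width(),bot.read_finger_force(),bot.read_clock())
bot.move_linear([*KN,.12],.12); print("w",bot.read_gripper_width(),bot.read_ft_force())
bot.move_linear([*T,.12],.25)
bot.move_linear([*T,.050],.15)
print(bot.move_linear([*T,.038],.03,until_force=4),bot.read_position(),bot.read_ft_force())
bot.set_gripper(.6); bot.wait(.2)
bot.move_linear([*T,.15],.25); print("t",bot.read_clock())
g=MA+8e-3*UP
bot.move_pose(g+N*.07,quat(-N,RY)); print("t",bot.read_clock())
for c in("top","side"): cv2.imwrite(f"pics/{c}1.png",bot.camera(c)[:,:,::-1])
print([ (d["bbox"],d["confidence"]) for c in("top","side") for d in bot.search_frame(c,"stick_c")])
a=cv2.imread("pics/top1.png")[170:320,260:460]; b=cv2.imread("pics/side1.png")[140:275,270:450]
cv2.imwrite("pics/t3.png",cv2.resize(a,(800,600),interpolation=cv2.INTER_CUBIC));cv2.imwrite("pics/s3.png",cv2.resize(b,(800,600),interpolation=cv2.INTER_CUBIC))
```

```text
t 2.925
False [ 0.5655 -0.2417  0.0547]
w 0.3083852953704352 44.29602563381195 4.2167
w 0.3116833751962764 [-0.0079 -0.5168 -2.1479]
True [0.3713 0.0198 0.043 ] [ 0.0423 -0.6773  6.6475]
t 8.4583
t 9.4583
[([255.8, 206.6, 10.2, 34.8], 0.68), ([375.4, 233.3, 42.1, 10.2], 0.64), ([232.4, 198.9, 8.4, 33.9], 0.55), ([234.1, 162.4, 43.6, 6.4], 0.53), ([172.1, 228.6, 19.4, 29.6], 0.32), ([304.7, 240.4, 38.8, 50.5], 0.86), ([282.6, 261.5, 42.0, 47.3], 0.8), ([389.4, 149.0, 15.7, 13.7], 0.68), ([364.9, 172.1, 16.5, 28.8], 0.63), ([220.5, 263.3, 32.4, 35.4], 0.63), ([328.1, 170.2, 50.0, 40.1], 0.48)]
```

View pics/t3.png

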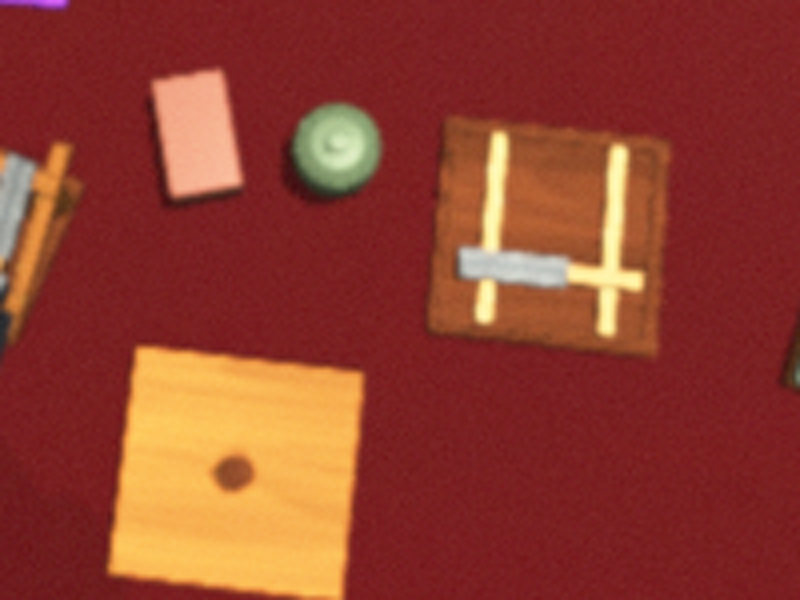

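View pics/s3.png

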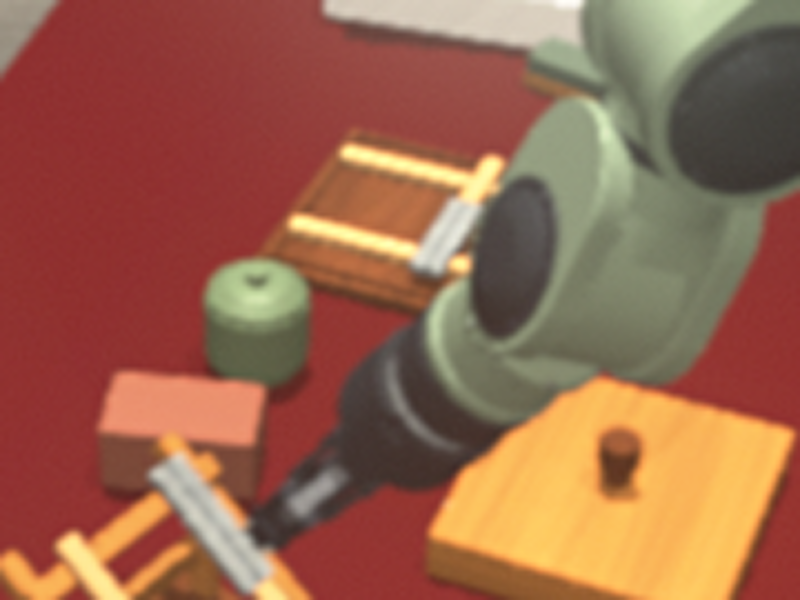

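The lid sits upright and flat on the bench, with its knob at crop (233,473). In the case, stick_c's blade is at (512,267) and its handle points to image right (world -y), so case +x is world +y. Next I'll measure the case and stick_c.

Run:
```python
from h import *
f=lambda l,z: back("top",[(260+x/4,170+y/4) for x,y in l],z)
B=f([(445,118),(668,143),(657,355),(428,332)],.014); print("board",B,B.mean(0),[np.linalg.norm(B[i]-B[i-1]) for i in range(4)])
r=f([(499,132),(485,322),(619,146),(607,335)],.022); C=r.mean(0); print("rests",r[:,:2],C,"len",np.linalg.norm(r[0]-r[1]),"dist",np.linalg.norm((r[0]+r[1]-r[2]-r[3])/2))
for a,b in((1,0),(3,2)): d=r[a]-r[b]; print("yaw rest",np.degrees(np.arctan2(d[1],d[0]))-90)
print("lid",f([(233,473)],.057), "lid centre", f([(135,347),(364,373),(343,600),(108,575)],.033).mean(0))
im=np.ascontiguousarray(cv2.imread("pics/top1.png")[:,:,::-1]); H=hsv(im)
m=((H[...,1]<60)&(H[...,2]>90)).astype(np.uint8); n,l,s,ce=cv2.connectedComponentsWithStats(m)
for i in range(1,n):
    if 370<ce[i][0]<420 and 225<ce[i][1]<250 and s[i,4]>30:
        pts=np.argwhere(l==i)[:,::-1].astype(float); w,v=np.linalg.eigh(np.cov(pts.T)); P=back("top",ce[i],.03)[0]
        e=back("top",[ce[i]-10*v[:,1],ce[i]+10*v[:,1]],.03); d=e[1]-e[0]
        print("blade c",ce[i],P,"yaw",np.degrees(np.arctan2(d[1],d[0])))
        for Q in(C,B.mean(0),np.r_[KN,0]): print("in case",(P-Q)@CX,(P-Q)@CY)
h=f([(642,281)],.03); print("handle end",h,(h-C)@CX,(h-C)@CY)
```

```text
board [[ 0.6626 -0.1554  0.014 ]
 [ 0.6405 -0.3429  0.014 ]
 [ 0.4628 -0.3249  0.014 ]
 [ 0.4816 -0.1371  0.014 ]] [ 0.5619 -0.2401  0.014 ] [np.float64(0.1818948202463197), np.float64(0.18880217297856045), np.float64(0.17856929137243016), np.float64(0.1887385516377721)]
rests [[ 0.6488 -0.1996]
 [ 0.4893 -0.1833]
 [ 0.6365 -0.2997]
 [ 0.4787 -0.2828]] [ 0.5633 -0.2414  0.022 ] len 0.16028473986245914 dist 0.10049975686195073
yaw rest 84.15887803798654
yaw rest 83.89587995775747
lid [[0.3683 0.0232 0.057 ]] lid centre [0.3683 0.0204 0.033 ]
blade c [388.0631 236.4757] [ 0.5348 -0.2059  0.03  ] yaw 83.31363351471586
in case 0.03237043137482045 0.03204978205825068
in case 0.031220529323908928 0.030469302955937878
in case 0.03204403373752473 0.03368138761100744
handle end [[ 0.5223 -0.3116  0.03  ]] [-0.0741] [0.0336]
```

```bash
cat >> h.py <<'E'
CC=np.array([.564,-.2412,0])
def pick(M,sg):
    g=M+sg*8e-3*UP
    bot.set_gripper(.55)
    print("hit",bot.move_linear(g-N*.010,.1,until_force=6), (bot.read_position()-g)@N)
    bot.set_gripper(0,30); print("w",bot.read_gripper_width(),bot.read_finger_force())
    bot.move_linear(g+N*.05+np.array([0,0,.03]),.12)
    bot.move_linear(g+N*.05+np.array([0,0,.12]),.25); print("w",bot.read_gripper_width(),"t",bot.read_clock())
def place(y,s2):
    p=CC+CX*.008+CY*y; q=quat(DOWN,s2*CY)
    bot.move_pose(p+[0,0,.16],q)
    bot.move_linear(p+[0,0,.045],.2)
    print("w",bot.read_gripper_width(),"t",bot.read_clock())
def lower(y):
    p=CC+CX*.008+CY*y
    print("hit",bot.move_linear(p+[0,0,.013],.03,until_force=2.5),bot.read_position(),bot.read_ft_force())
E
python3 - <<'E'
from h import *
pick(MA,1); place(-.059,1)
for c in("top","side"): cv2.imwrite(f"pics/{c}2.png",bot.camera(c)[:,:,::-1])
cv2.imwrite("pics/s4.png",cv2.resize(cv2.imread("pics/side2.png")[120:255,260:440],(800,600),interpolation=cv2.INTER_CUBIC))
E
```

```text
hit False -0.009706344429544303
w 0.271897599270632 29.950667917728424
w 0.27070367969982223 t 12.5333
w 0.26807269240378995 t 15.5917
```

View pics/s4.png

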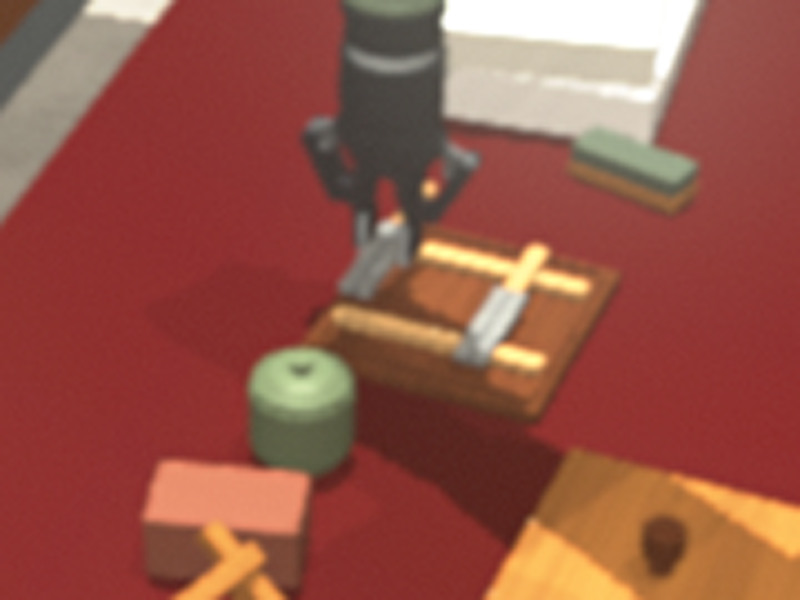

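Stick A is held level and parallel to stick_c: blade end at crop (360,285), handle at the far end like stick_c's. I'll lower it, release, and fetch B.

Run:
```python
from h import *
print("pred blade end",proj("side",CC+CX*.075+CY*-.059+[0,0,.055]))
lower(-.059)
bot.set_gripper(.36); bot.wait(.2)
p=CC+CX*.008-CY*.059
bot.move_linear(p+[0,0,.16],.15); print("t",bot.read_clock())
g=MB-8e-3*UP
bot.set_gripper(.55)
bot.move_pose(g+N*.08+[0,0,.06],quat(-N,RY))
cv2.imwrite("pics/top3.png",bot.camera("top")[:,:,::-1])
pick(MB,-1); place(-.0135,-1)
cv2.imwrite("pics/side3.png",bot.camera("side")[:,:,::-1])
a=cv2.resize(cv2.imread("pics/top3.png")[190:265,355:435],(400,375),interpolation=cv2.INTER_CUBIC)
b=cv2.resize(cv2.imread("pics/side3.png")[135:225,310:406],(400,375),interpolation=cv2.INTER_CUBIC)
cv2.imwrite("pics/m5.png",np.hstack([a,b]))
```

```text
pred blade end [[339.9588 186.9108]]
hit True [ 0.6231 -0.2391  0.0155] [-1.3929 -0.2222  5.2017]
t 18.15
hit False -0.00948667627967591
w 0.2733706668495584 29.894443452358246
w 0.2711868351295512 t 24.4583
w 0.2781140749951231 t 27.15
```

View pics/m5.png

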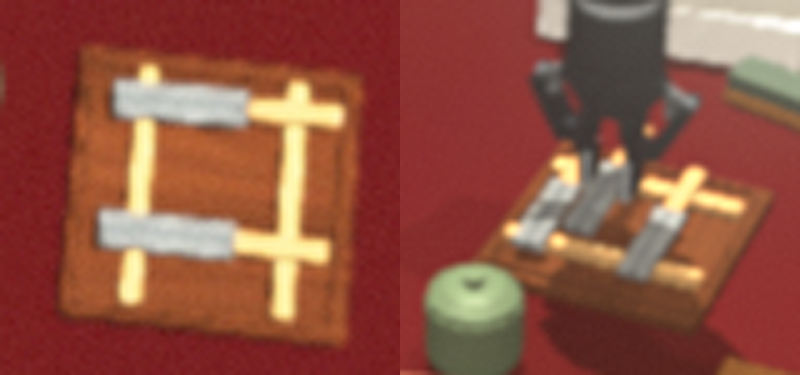

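Stick A lies straight on both rests (blade at left-crop (180,103), handle at right) and parallel to stick_c at (165,234). Stick B hangs between them with its handle at the far end, so I'll lower it.

Run:
```python
from h import *
lower(-.0135)
bot.set_gripper(.34); bot.wait(.2)
p=CC+CX*.008-CY*.0135
bot.move_linear(p+[0,0,.16],.12)
bot.goto_joints([-1.262,.326,-.193,1.052,0,1.15]); print("t",bot.read_clock())
for c in("top","side"): cv2.imwrite(f"pics/{c}4.png",bot.camera(c)[:,:,::-1])
im=np.ascontiguousarray(cv2.imread("pics/top4.png")[:,:,::-1]); H=hsv(im)
m=((H[...,1]<60)&(H[...,2]>90)).astype(np.uint8); n,l,s,ce=cv2.connectedComponentsWithStats(m)
for i in range(1,n):
    if 360<ce[i][0]<430 and 190<ce[i][1]<260 and s[i,4]>30:
        P=back("top",ce[i],.03)[0]-CC; v=np.linalg.eigh(np.cov(np.argwhere(l==i)[:,::-1].T))[1][:,1]
        e=back("top",[ce[i]-10*v,ce[i]+10*v],.03); d=e[1]-e[0]; print("blade",P@CX,P@CY,"yaw",np.degrees(np.arctan2(d[1],d[0])),s[i,4])
a=cv2.resize(cv2.imread("pics/top4.png")[190:265,355:435],(400,375),interpolation=cv2.INTER_CUBIC)
b=cv2.resize(cv2.imread("pics/side4.png")[135:225,310:406],(400,375),interpolation=cv2.INTER_CUBIC)
cv2.imwrite("pics/m6.png",np.hstack([a,b]))
```

```text
hit True [ 0.5779 -0.2344  0.0151] [-0.6553  0.1973  4.9206]
t 31.525
blade 0.030378417854671096 -0.05598186517380468 yaw 84.93180330652665 194
blade 0.035171683351177555 -0.010459811292234805 yaw 84.36543124207196 204
blade 0.03204507182971589 0.032748728790693876 yaw 83.43917960886515 205
```

View pics/m6.png

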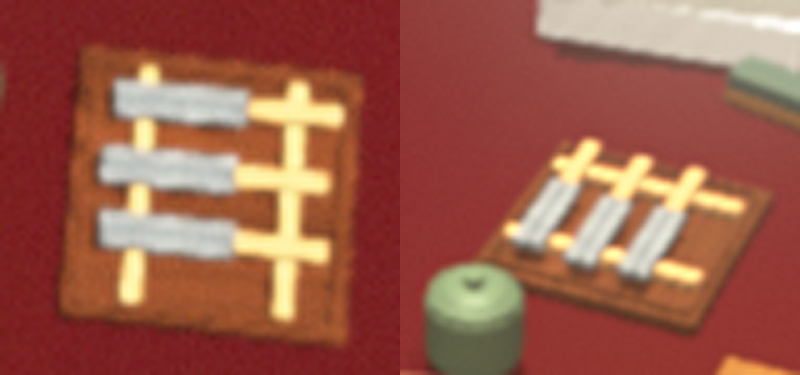

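All three sticks lie flat, parallel and well inside the case, with every handle at the same end (image right). I'm handing the job in.

```bash
python3 -c "
from cell import bot
print(bot.close_job(), bot.read_clock())"
```

```text
the job is handed in; nothing more can be done
the job is handed in; nothing more can be done
```

The job is handed in at about 32 s of the 72 s allowed: the cover stands upright and flat on the bench, and all three sticks lie side by side on the rests with their handles at the same end; nothing was dropped, and I saw none of the other things move.

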